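Tip the drained tube rack down and push it back to the shelf

TASK

The washed red tube rack has been draining on its long edge. Tip it down onto its underside so that its holes face up, then push it gently back until its long side sits flush against the wooden front of the bench shelf. Only push it with the fingers, never lift it, and leave the other things on the bench where they are.

Things in the scene. Friction and masses are not known exactly. Their poses are not given: they have to be found in the camera images.
- rack: Loose red plastic tube rack, a block 67 x 226 x 28 mm (its x, y, z), about 0.1 kg. Its top face (+z) has 5 x 16 square holes, its underside (-z) is plain; origin: centre of the underside. At the start it stands 67 mm tall on its long +x side, holes looking at the shelf (turned up to 20 degrees), underside at the robot. Right way up, z points up and the origin is at bench height.
- rack_center (a point): The middle of the red rack's block, 14 mm from its underside: 33 mm above the bench while it stands on edge, 14 mm when it lies flat. The rack turns over its lower edge when pushed high up on a broad face; leaning more than 23 degrees it falls on by itself, the way it leans.
- shelf: Low fixed bench shelf at the back: a wooden front board 860 mm long (y) and 80 mm high, behind it stock up to 180 mm above the bench. Origin: the middle of the front face at bench height. x points away from the robot, into the shelf (the front face is its plane x = 0); it may be turned by up to 8 degrees.
- tip_box: Bystander: closed purple pipette-tip box with a clear lid, 83 x 122 x 74 mm (x, y, z), loose, near the left end of the shelf front. Origin: centre of its underside.
- black_rack: Bystander: low black 50-hole tube block with one tube, 100 x 180 x 36 mm (x, y, z; 51 mm with the tube), loose, near the right end of the shelf front. Origin: centre of its underside.
- wash_bottle: Bystander: white wash bottle with a red cap and bent spout, 66 mm across, 195 mm tall, standing loose. Origin: centre of its underside.
- reagent: Bystander: amber bottle with a blue cap, 60 mm across, 110 mm tall, standing loose. Origin: centre of its underside.
- timer: Bystander: flat white bench timer, 60 x 66 x 18 mm, loose. Origin: centre of its underside.
- pipette: Bystander: micropipette lying along its x, 265 mm long, 26 mm wide, 32 mm high, loose. Origin: on its underside, 130 mm from its nose end.

How it is judged:
By the outcome, as a careful person would: the job done as asked, in the order asked, and still so for the second after the job is handed in, with the robot touching nothing.
It also fails if it takes over 56 s, if anything falls off the work surface, if the arm or the gripper's body presses on something with over 40 N, if the wrist force passes 120 N, or if a joint passes its speed limit or range.

ROBOT

A 6-joint arm with a two-finger parallel gripper is mounted at the origin on the work surface. World frame = base frame: x ahead of the robot, y to its left, z up, the work surface at z = 0. Lengths are in m, angles in rad, forces in N, time in s.
With the tool pointing down it reaches from about 0.3 to 0.825 m from the base axis. Payload 5.4 kg.
Tool frame: the origin (TCP) lies at the very end of the fingers, on their centre line; the grasp point (between the pads) lies env.grip_depth behind it (env.grip_depth is the distance from the TCP to the grasp point, in m); z points along the fingers, y is the direction in which the jaws open and shut (so a half turn about z gives the same grasp; the last joint's range is limited). The gripper opens to 92 mm and grips with 3 to 60 N. Pads are 20 mm wide; open, the fingers measure 128 mm over their backs; the gripper's body (75 mm by 189 mm) begins 69 mm behind the grasp point.
Start: joints at [-1.483, 0.158, 1.597, -0, 1.386, -0.21], TCP at [0.169, -0.55, 0.215] pointing down, gripper open.
Joint ranges: [-2.91, 2.91], [-0.94, 2.29], [0.18, 2.7], [-1.29, 4.43], [0.17, 2.64], [-3, 3]. Speed limits (rad/s): [2.57, 2.57, 3.14, 3.14, 3.14, 3.14].

INTERFACE

Orientations are given as a 3x3 rotation matrix whose columns are the frame's x, y, z axes.
In Python, from bench import env, get_image, outline_of, landmark_of gives the robot as it stands.
- The arm moves only by the tool play_rows, never from a script. Its argument "moves" is a list of rows, each a list of 5 numbers: the shift along the tool's x, y, z in units of 0.12 m (1.0 is 0.12 m), then the turn about the tool's z in units of pi/2 rad (1.0 is pi/2 rad), then the finger opening in mm, from 0 to 91.9. In form: [[tx, ty, tz, yaw, grip], ...]. A call has 1 to 12 rows; each row shifts and turns the commanded pose from where the row before left it, along the tool's axes as they then stand; what a row does not reach is not made up. A row lasts 1/10 s, in which the tool goes at most 50 mm and 8.59 degrees, less where a joint would pass 70% of its speed; a pose out of reach is approached as far as the arm can. A call with a number of a shift or a turn outside -1 to 1 is refused whole. A call with a gripper value outside its range is refused whole. The fingers move at their own pace and stop on an object; the grip force is fixed at half the most. Time passes only in rows, so rows that do not move let the fingers close. It gives the time, the measured TCP pose, the force and the opening at its end, in the units of the state.
- env.read_state(): the state, without advancing time (a new reading comes with each control period).
- get_image(name): name is "scene" or "top" or "wrist"; returns a dict with "image" (480x640x3 uint8, blue, green, red), "fx", "fy", "cx", "cy" (pixels), "dist" ([k1, k2, p1, p2, k3] as OpenCV has them; the pictures are not rectified), "position" and "rotation" of the camera in the world; the wrist camera has in their place "hand_eye" (4x4, takes a point from camera to tool coordinates, whose origin is the TCP and whose axes are the flange's). Camera axes: x right, y up, looking along -z (the intrinsics and any distortion apply to the point x, -y, -z); pixel columns grow to the right and rows downward; lengths in m; the calibration is good to about 2 mm. A picture is of the moment at which its call begins: read the wrist's pose just before it. There is no depth.
- env.close_job(): hands the job in, once; it reports no verdict.
Trained networks look in a picture, given as the dict that the camera call returned (one of the last four; its "shot" number tells which), for a name from the list of things; names that differ only in an ending like _2 or _b are one class to them, and where a whole thing is asked for, a point or a joint stands for the part that bears it (a point fixed in the world has none). Each returns a list of dicts, best first, with "p" (0 to 1); they miss things now and then, are a little off and sometimes report something else, mostly with a low value. They report only what shows in the picture. A call takes as long as a camera call.
- outline_of(picture, thing): "mask" (480x640 bool, what is visible of it).
- landmark_of(picture, thing): "location" ([x, y, z] in m, in world coordinates, good to about 4 mm: a listed point, or the origin of a listed thing).
The state is a dict: "clock": time; "joints": joint angles; "qd": joint speeds; "joint_efforts": joint torques, N m; "tcp_pos": TCP position; "ee_rot": TCP orientation; "ft_force": force on the tool from outside, world axes, zero at the start; "ft_torque": the same for the moment, N m; "opening": finger opening in m.
Only numpy, scipy, OpenCV 4.12 (cv2) and the standard library are available. Lean on these libraries where they do the work, as an engineer would, in place of code of your own. Each camera call takes 0.05 s, during which the arm holds its last target. There are 200 camera calls.

## Working session

There is one attempt and no reset: what is moved stays moved. The work goes in short steps, Python scripts to look and compute and a tool call to move; the robot and the scene stay as the last step left them, time stands still between calls to the robot, and variables do not carry over. Pictures are saved under pics/ and viewed, about 8 in all and at most 12, crops included, and the job is handed in when it is done.

Besides the shell and the picture viewer there is one more tool, called after "Request:" as a command line: name --pt "numbers of a row" for each row, then --argument value for the rest. play_rows: Moves the arm, as the interface text tells. Its arguments: {"type":"object","properties":{"moves":{"type":"array"}},"required":["moves"]}

```bash
mkdir -p pics; ls; python3 - <<'E'
from bench import env,get_image,outline_of,landmark_of
import cv2
s=env.read_state();print(s['clock'],s['tcp_pos'],s['ee_rot'],env.grip_depth)
P={}
for n in("scene","top"):
    p=get_image(n);cv2.imwrite(f"pics/{n}0.png",p["image"]);P[n]=p
    print(n,p['position'],p['fx'])
    for t in["rack","rack_center","shelf","tip_box","black_rack","wash_bottle","reagent","timer","pipette"]:
        print(t,[(round(d['p'],2),[round(float(v),3) for v in d['location']]) for d in landmark_of(p,t)[:2]])
E
```

```text
pics
0.0 [ 0.16864568 -0.54909052  0.21364672] [[ 9.55982018e-01  2.93425215e-01 -1.53983459e-04]
 [ 2.93425008e-01 -9.55980396e-01  1.80188319e-03]
 [ 3.81512795e-04 -1.76775052e-03 -9.99998365e-01]] 0.0187
scene [ 1.04843624 -0.42345463  1.16069351] 606.977801610928
rack [(0.61, [0.556, 0.016, 0.034])]
rack_center [(0.95, [0.57, 0.013, 0.032])]
shelf [(0.63, [0.711, -0.038, 0.002])]
tip_box [(0.64, [0.605, 0.323, 0.001])]
black_rack [(0.95, [0.662, -0.424, -0.002])]
wash_bottle [(0.89, [0.431, 0.299, -0.001])]
reagent [(0.56, [0.451, -0.317, -0.001])]
timer [(0.65, [0.334, 0.271, 0.002])]
pipette [(0.61, [0.398, -0.433, -0.003])]
top [ 0.44267007 -0.01512151  1.28097244] 512.6833133106534
rack [(0.93, [0.551, 0.014, 0.034])]
rack_center [(0.81, [0.572, 0.012, 0.035])]
shelf [(0.7, [0.715, -0.039, -0.001])]
tip_box [(0.87, [0.608, 0.331, -0.003])]
black_rack [(0.77, [0.662, -0.422, -0.0])]
wash_bottle [(0.73, [0.428, 0.296, -0.004])]
reagent [(0.57, [0.452, -0.315, -0.005])]
timer [(0.87, [0.335, 0.266, 0.005])]
pipette [(0.8, [0.394, -0.437, 0.001])]
```

View pics/top0.png

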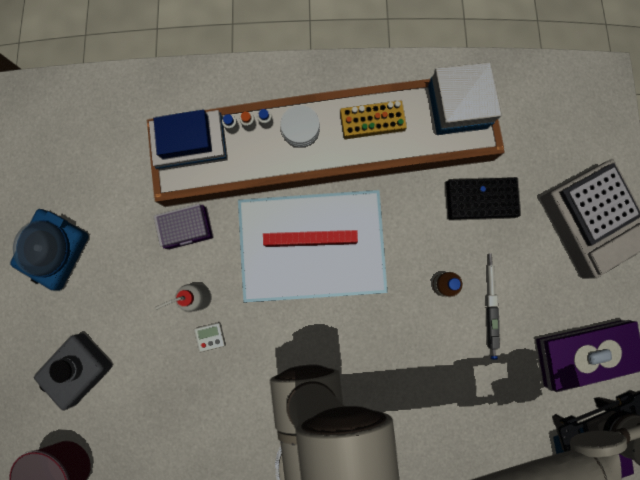

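View pics/scene0.png

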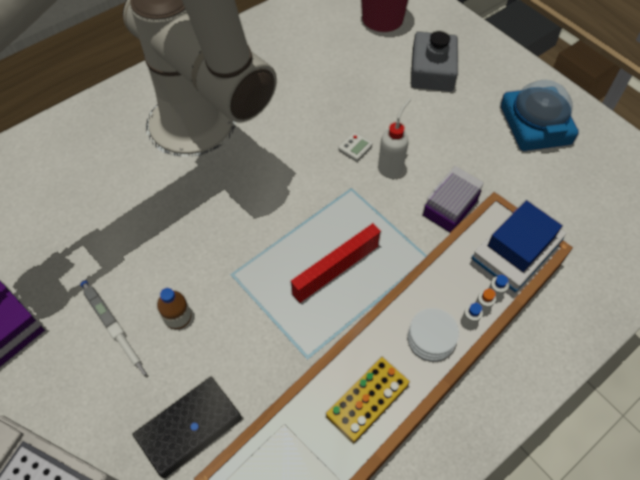

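Top view: the rack runs from (264,239) to (357,236) with its thin edge up. The shelf front runs from (157,201) to (503,155), turned about 7°. The lane around the rack is clear. Plan: come down between rack and shelf, push its top towards the robot, then push the flat rack back from the robot side.

```bash
cat > h.py <<'E'
from bench import env,get_image,outline_of,landmark_of
import cv2,numpy as np
from scipy.optimize import minimize
def proj(p,X):
    R=np.array(p['rotation']);c=(np.atleast_2d(X)-p['position'])@R*[1,-1,-1]
    K=np.array([[p['fx'],0,p['cx']],[0,p['fy'],p['cy']],[0,0,1.]])
    return cv2.projectPoints(c,np.zeros(3),np.zeros(3),K,np.array(p['dist'],float))[0][:,0]
def unproj(p,uv,z):
    K=np.array([[p['fx'],0,p['cx']],[0,p['fy'],p['cy']],[0,0,1.]])
    n=cv2.undistortPoints(np.array(uv,float)[:,None],K,np.array(p['dist'],float))[:,0]
    d=np.c_[n[:,0],-n[:,1],-np.ones(len(n))]@np.array(p['rotation']).T
    o=np.array(p['position']);return o+d*((z-o[2])/d[:,2])[:,None]
def box(x,y,a,sx,sy,sz):
    g=np.array([[i*sx/2,j*sy/2,k*sz] for i in(-1,1) for j in(-1,1) for k in(0,1)])
    c,s=np.cos(a),np.sin(a);return g@np.array([[c,-s,0],[s,c,0],[0,0,1]]).T+[x,y,0]
def fit(pics,masks,x0,dims):
    def cost(v):
        t=0
        for p,m in zip(pics,masks):
            h=cv2.convexHull((proj(p,box(*v,*dims))*16).astype(np.int32))
            im=np.zeros((480*4,640*4),np.uint8);cv2.fillConvexPoly(im,(h//4),1)
            im=cv2.resize(im*255,(640,480),interpolation=cv2.INTER_AREA)/255.
            t+=np.abs(im-m).sum()/m.sum()
        return t
    S=np.array(x0)+np.vstack([np.zeros(3),np.diag([.01,.01,.08])])
    r=minimize(cost,x0,method='Nelder-Mead',options=dict(initial_simplex=S,maxiter=150));return r.x,r.fun
def shelf(p):
    m=outline_of(p,'shelf')[0]['mask'];u=np.arange(170,490)
    u=u[m[:,170:490].any(0)];v=np.array([np.flatnonzero(m[:,i]).max() for i in u])+.5
    P=unproj(p,np.c_[u,v],0);
    k=np.polyfit(P[:,1],P[:,0],1)
    for _ in range(3):
        r=P[:,0]-np.polyval(k,P[:,1]);q=abs(r)<.006;k=np.polyfit(P[q,1],P[q,0],1)
    return k,q.mean()   # x=k0*y+k1
E
python3 - <<'E'
from h import *
t=get_image('top');s=get_image('scene')
mt=outline_of(t,'rack')[0]['mask'];ms=outline_of(s,'rack')[0]['mask']
D=(.028,.226,.067)
for a in([t],[mt]),([s],[ms]),([t,s],[mt,ms]): print(fit(*a,[.571,.012,.03],D))
k,q=shelf(t);print('shelf x=%.4f*y+%.4f'%tuple(k),q,'yaw',np.degrees(-np.arctan(k[0])))
E
```

```text
(array([0.56726458, 0.01283477, 0.01269521]), np.float64(0.05578811151433313))
(array([0.56803375, 0.01565894, 0.00938308]), np.float64(0.04274383403643487))
(array([0.56754384, 0.01329493, 0.00892826]), np.float64(0.1101706365217418))
shelf x=-0.1146*y+0.7092 1.0 yaw 6.540260654070801
```

Request:
play_rows --pt "0 0 0 0.09 91" --pt "0 0 0 0.093 91" --pt "0.2 -0.25 0 0 91" --pt "0.2 -0.25 0 0 91" --pt "0.2 -0.25 0 0 91" --pt "0.2 -0.25 0 0 91" --pt "0.2 -0.25 0 0 91" --pt "0.2 -0.25 0 0 91" --pt "0.2 -0.25 0 0 91" --pt "0.2 -0.25 0 0 91" --pt "0.2 -0.25 0 0 91" --pt "0.2 -0.25 0 0 91"

```text
clock: 2.45
tcp_pos: [0.4064, -0.2459, 0.2148]
ee_rot: [[1.0, 0.01, 0.0], [0.01, -1.0, -0.0], [0.0, 0.0, -1.0]]
ft_force: [0.4, -0.6, 0.7]
opening: 0.091
```

Request:
play_rows --pt "0.22 -0.27 0 0 91" --pt "0.22 -0.27 0 0 91" --pt "0.22 -0.27 0 0 91" --pt "0.22 -0.27 0 0 91" --pt "0.22 -0.27 0 0 91" --pt "0.22 -0.27 0 0 91" --pt "0.22 -0.26 0 0 91" --pt "0.22 -0.26 0 0 91" --pt "0 0 0 0 91"

```text
clock: 3.35
tcp_pos: [0.6158, 0.0155, 0.2141]
ee_rot: [[1.0, 0.015, 0.0], [0.015, -1.0, 0.001], [0.0, -0.001, -1.0]]
ft_force: [-0.6, -0.2, -0.3]
opening: 0.0909
```

Request:
play_rows --pt "0 0 0.25 0 91" --pt "0 0 0.25 0 91" --pt "0 0 0.25 0 91" --pt "0 0 0.25 0 91" --pt "0 0 0.2 0 91" --pt "0 0 0.12 0 91" --pt "0 0 0 0 91"

```text
clock: 4.05
tcp_pos: [0.6122, 0.0116, 0.054]
ee_rot: [[1.0, 0.01, -0.004], [0.01, -1.0, 0.001], [-0.004, -0.001, -1.0]]
ft_force: [-0.5, 0.7, -1.3]
opening: 0.0909
```

```bash
python3 - <<'E'
from h import *
s=get_image('scene');im=cv2.resize(s['image'][180:380,230:450],None,fx=3,fy=3);cv2.imwrite('pics/s1.png',im)
print(env.read_state()['tcp_pos'])
E
```

```text
[0.61359412 0.01150744 0.0558629 ]
```

View pics/s1.png

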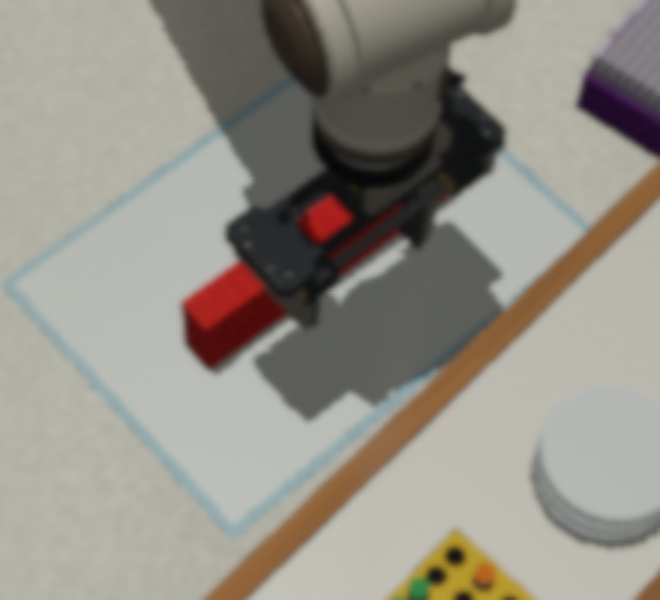

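The fingers (crop 310,310 and 420,240) are on the shelf side of the rack and clear of it. Next I push its top towards the robot, slowly.

Request:
play_rows --pt "-0.06 0 0 0 91" --pt "-0.06 0 0 0 91" --pt "-0.04 0 0 0 91" --pt "-0.03 0 0 0 91" --pt "-0.03 0 0 0 91" --pt "-0.03 0 0 0 91" --pt "-0.03 0 0 0 91" --pt "-0.03 0 0 0 91" --pt "-0.03 0 0 0 91" --pt "-0.03 0 0 0 91" --pt "-0.03 0 0 0 91" --pt "-0.03 0 0 0 91"

```text
clock: 5.3
tcp_pos: [0.5622, 0.0112, 0.0562]
ee_rot: [[1.0, 0.01, -0.0], [0.01, -1.0, -0.0], [-0.0, 0.0, -1.0]]
ft_force: [-0.6, -0.7, 0.0]
opening: 0.091
```

```bash
python3 - <<'E'
from h import *
s=get_image('scene');im=cv2.resize(s['image'][180:380,230:450],None,fx=3,fy=3);cv2.imwrite('pics/s2.png',im)
print(env.read_state()['tcp_pos'])
E
```

```text
[0.56165983 0.0112986  0.05605017]
```

View pics/s2.png

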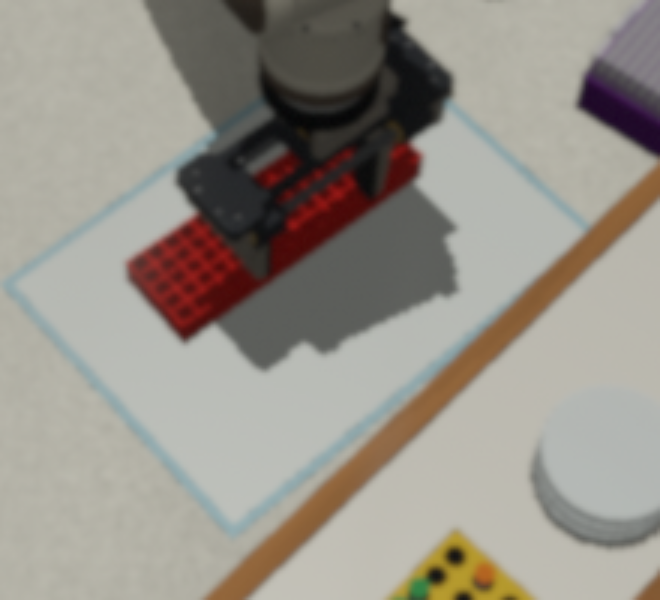

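The rack is flat with its holes up (crop 130..420). Next I lift the fingers clear and go round to the robot side.

Request:
play_rows --pt "0 0 -0.2 0 91" --pt "0 0 -0.3 0 91" --pt "-0.2 0 -0.1 0 91" --pt "-0.35 0 0 0 91" --pt "-0.35 0 0 0 91" --pt "-0.2 0 0 0 91" --pt "0 0 0 0 91"

```text
clock: 6.05
tcp_pos: [0.4281, 0.0103, 0.1276]
ee_rot: [[1.0, 0.01, -0.001], [0.01, -1.0, 0.0], [-0.001, -0.0, -1.0]]
ft_force: [0.5, -0.6, 0.0]
opening: 0.0911
```

```bash
python3 - <<'E'
from h import *
t=get_image('top');s=get_image('scene');print(env.read_state()['tcp_pos'])
D=(.067,.226,.028)
for n,p in(('t',t),('s',s)):
    o=outline_of(p,'rack')
    if o: print(n,o[0]['p'],o[0]['mask'].sum(),fit([p],[o[0]['mask']],[.52,.012,.03],D))
    print([(d['p'],d['location']) for d in landmark_of(p,'rack')[:1]])
cv2.imwrite('pics/s3.png',s['image'])
E
```

```text
[0.43121434 0.00968556 0.12864399]
t 0.85 2454 (array([0.51888243, 0.01314356, 0.00786185]), np.float64(0.0717995429630695))
[(0.66, [0.522, 0.0118, 0.0008])]
s 0.92 3424 (array([0.51970949, 0.01541008, 0.00484555]), np.float64(0.03443741982774418))
[(0.68, [0.5223, 0.0175, 0.0])]
```

View pics/s3.png

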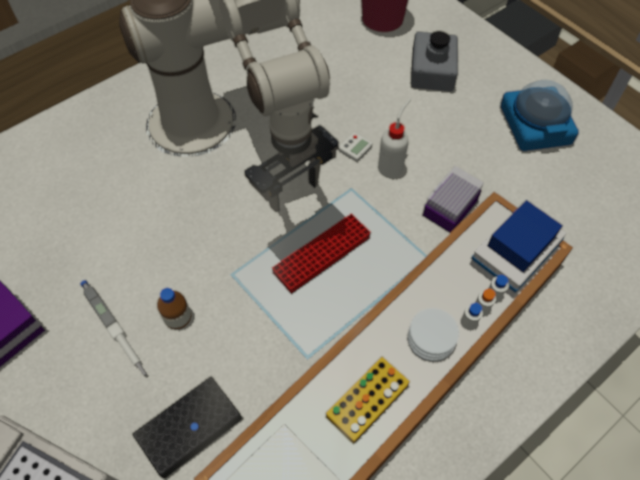

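The rack is flat at (0.519, 0.014) and clear of the robot. I lower the fingers on the robot side and turn them to the shelf's angle.

Request:
play_rows --pt "0 0 0.15 -0.033 91" --pt "0 0 0.25 -0.033 91" --pt "0 0 0.25 0 91" --pt "0 0 0.2 0 91" --pt "0 0 0.1 0 91" --pt "0 0 0 0 91" --pt "0 0 0 0 91"

```text
clock: 7.05
tcp_pos: [0.4315, 0.0097, 0.0149]
ee_rot: [[0.993, 0.114, 0.001], [0.114, -0.993, -0.0], [0.001, 0.0, -1.0]]
ft_force: [0.6, -0.5, 0.3]
opening: 0.0908
```

Request:
play_rows --pt "0.08 0 0 0 91" --pt "0.08 0 0 0 91" --pt "0.06 0 0 0 91" --pt "0.04 0 0 0 91" --pt "0.04 0 0 0 91" --pt "0.04 0 0 0 91" --pt "0.04 0 0 0 91" --pt "0.04 0 0 0 91" --pt "0.04 0 0 0 91" --pt "0.04 0 0 0 91" --pt "0.04 0 0 0 91" --pt "0.04 0 0 0 91"

```text
clock: 8.25
tcp_pos: [0.5, 0.0179, 0.0141]
ee_rot: [[0.994, 0.114, -0.0], [0.114, -0.994, 0.0], [-0.0, -0.0, -1.0]]
ft_force: [0.1, -0.3, 0.3]
opening: 0.0911
```

Request:
play_rows --pt "0.05 0 0 0 91" --pt "0.05 0 0 0 91" --pt "0.05 0 0 0 91" --pt "0.05 0 0 0 91" --pt "0.05 0 0 0 91" --pt "0.05 0 0 0 91" --pt "0.05 0 0 0 91" --pt "0.05 0 0 0 91" --pt "0.05 0 0 0 91" --pt "0.05 0 0 0 91" --pt "0.05 0 0 0 91" --pt "0.05 0 0 0 91"

```text
clock: 9.45
tcp_pos: [0.5717, 0.026, 0.0142]
ee_rot: [[0.994, 0.114, -0.0], [0.114, -0.994, 0.0], [-0.0, -0.0, -1.0]]
ft_force: [-0.8, -1.0, 0.8]
opening: 0.0908
```

```bash
python3 - <<'E'
from h import *
t=get_image('top');s=get_image('scene');p=env.read_state()['tcp_pos'];print(p)
k,q=shelf(t);print(k,q)
D=(.067,.226,.028)
for n,c in(('t',t),('s',s)):
    o=outline_of(c,'rack')
    if o:
        v,f=fit([c],[o[0]['mask']],[.63,.03,.11],D);print(n,v,f)
        for kk in(k,(-.1146,.7092)): print(' gap mm',1000*((kk[1]+kk[0]*v[1]-v[0])/np.hypot(1,kk[0])-.0335))
print('tcp d',(p[0]+.1146*p[1]-.7092)/1.00655)
cv2.imwrite('pics/s4.png',cv2.resize(s['image'][150:400,230:510],None,fx=2.4,fy=2.4))
E
```

```text
[0.57226095 0.0259665  0.01441763]
[-0.11592405  0.70801682] 1.0
t [0.61580812 0.02712834 0.09360164] 7.796290408055113
 gap mm 54.97140105144437
 gap mm 56.19589879107988
s [0.61563967 0.0309446  0.11523855] 0.02747726130079071
 gap mm 54.69928094514992
 gap mm 55.92875775441819
tcp d -0.13309154148753438
```

View pics/s4.png

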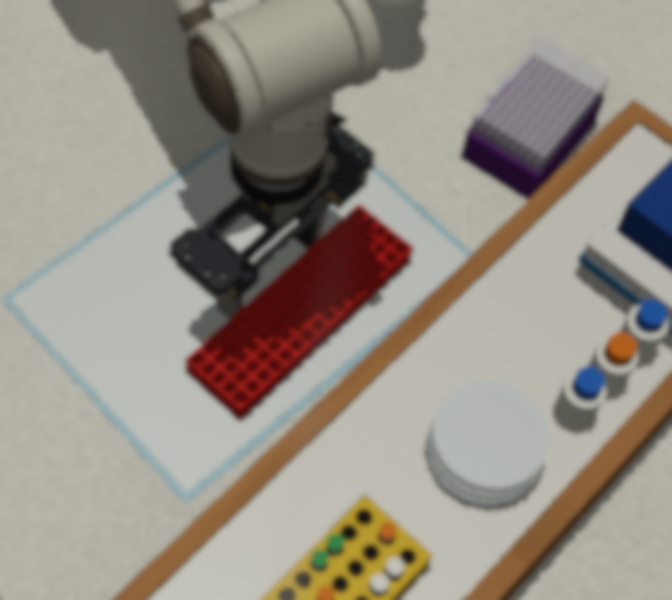

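The rack is aligned with the shelf (6.6°) and about 55 mm from it. I keep pushing.

Request:
play_rows --pt "0.04 0 0 0 91" --pt "0.04 0 0 0 91" --pt "0.04 0 0 0 91" --pt "0.04 0 0 0 91" --pt "0.04 0 0 0 91" --pt "0.04 0 0 0 91" --pt "0.04 0 0 0 91" --pt "0.04 0 0 0 91" --pt "0.04 0 0 0 91" --pt "0.04 0 0 0 91" --pt "0 0 0 0 91"

```text
clock: 10.8
tcp_pos: [0.6197, 0.0314, 0.0144]
ee_rot: [[0.993, 0.114, 0.001], [0.114, -0.993, -0.0], [0.001, 0.0, -1.0]]
ft_force: [-1.3, -0.2, -0.2]
opening: 0.0909
```

Request:
play_rows --pt "0.01 0 0 0 91" --pt "0.01 0 0 0 91" --pt "0.01 0 0 0 91" --pt "0 0 0 0 91"

```text
clock: 11.2
tcp_pos: [0.6226, 0.0319, 0.0142]
ee_rot: [[0.994, 0.114, 0.0], [0.114, -0.994, 0.0], [0.0, -0.0, -1.0]]
ft_force: [0.3, 0.2, -0.5]
opening: 0.091
```

Request:
play_rows --pt "0.01 0 0 0 91" --pt "0.01 0 0 0 91" --pt "0 0 0 0 91"

```text
clock: 11.5
tcp_pos: [0.6251, 0.0321, 0.0142]
ee_rot: [[0.994, 0.114, 0.0], [0.114, -0.994, 0.0], [0.0, -0.0, -1.0]]
ft_force: [0.1, 0.1, -0.5]
opening: 0.0908
```

Request:
play_rows --pt "0.01 0 0 0 91" --pt "0 0 0 0 91"

```text
clock: 11.7
tcp_pos: [0.6262, 0.0322, 0.0142]
ee_rot: [[0.994, 0.114, 0.0], [0.114, -0.994, 0.0], [0.0, 0.0, -1.0]]
ft_force: [0.0, 0.1, 0.7]
opening: 0.0908
```

Request:
play_rows --pt "0.01 0 0 0 91" --pt "0 0 0 0 91"

```text
clock: 11.9
tcp_pos: [0.6274, 0.0324, 0.0142]
ee_rot: [[0.994, 0.114, 0.0], [0.114, -0.994, 0.0], [0.0, -0.0, -1.0]]
ft_force: [0.2, -0.5, -0.0]
opening: 0.0908
```

Request:
play_rows --pt "0.008 0 0 0 91" --pt "0 0 0 0 91"

```text
clock: 12.1
tcp_pos: [0.6279, 0.0325, 0.0142]
ee_rot: [[0.993, 0.114, -0.001], [0.114, -0.993, -0.0], [-0.001, -0.0, -1.0]]
ft_force: [-1.7, -0.8, 1.0]
opening: 0.0912
```

Request:
play_rows --pt "0.008 0 0 0 91" --pt "0 0 0 0 91"

```text
clock: 12.3
tcp_pos: [0.6279, 0.0325, 0.0141]
ee_rot: [[0.993, 0.114, -0.003], [0.114, -0.993, -0.0], [-0.003, -0.0, -1.0]]
ft_force: [-6.2, -0.6, 4.3]
opening: 0.0909
```

Request:
play_rows --pt "0.008 0 0 0 91" --pt "0 0 0 0 91"

```text
clock: 12.5
tcp_pos: [0.628, 0.0325, 0.0141]
ee_rot: [[0.993, 0.114, -0.005], [0.114, -0.993, -0.0], [-0.005, -0.0, -1.0]]
ft_force: [-10.8, -1.8, 8.1]
opening: 0.091
```

Contact with the shelf at 11 N. To square it to the board rather than to the fingers, I back off, close the fingers and press gently in the middle, so that any remaining angle closes up.

Request:
play_rows --pt "-0.05 0 0 0 91" --pt "-0.1 0 0 0 91" --pt "0 0 0 0 0" --pt "0 0 0 0 0" --pt "0 0 0 0 0" --pt "0 0 0 0 0" --pt "0 0 0 0 0" --pt "0 0 0 0 0" --pt "0 0 0 0 0" --pt "0 0 0 0 0" --pt "0 0 0 0 0"

```text
clock: 13.6
tcp_pos: [0.6122, 0.0307, 0.0142]
ee_rot: [[0.994, 0.114, 0.0], [0.114, -0.994, 0.0], [0.0, -0.0, -1.0]]
ft_force: [0.9, -1.1, -0.8]
opening: 0.0212
```

```bash
python3 - <<'E'
from h import *
s=get_image('scene');p=env.read_state();print(p['tcp_pos'],p['opening'])
o=outline_of(s,'rack')[0]['mask'];v,f=fit([s],[o],[.67,.037,.11],(.067,.226,.028));print(v,np.degrees(v[2]),f)
u=np.array([v[0],v[1]])-p['tcp_pos'][:2];print('lateral offset of rack along tool y',u@np.array(p['ee_rot'])[:2,1])
E
```

```text
[0.61220585 0.03066937 0.01419955] 0.01697168090380264
[0.6574188  0.0353368  0.15653964] 8.969060663863711 0.37585760369016696
lateral offset of rack along tool y 0.0005072942861847488
```

Request:
play_rows --pt "0 0 0 0 0" --pt "0 0 0 0 0" --pt "0 0 0 0 0" --pt "0.03 0 0 0 0" --pt "0.03 0 0 0 0" --pt "0.03 0 0 0 0" --pt "0.015 0 0 0 0" --pt "0.01 0 0 0 0" --pt "0.01 0 0 0 0" --pt "0 0 0 0 0"

```text
clock: 14.7
tcp_pos: [0.6272, 0.0324, 0.0142]
ee_rot: [[0.994, 0.114, -0.0], [0.114, -0.994, -0.0], [-0.0, 0.0, -1.0]]
ft_force: [-0.3, 0.8, -0.8]
opening: 0.0007
```

Request:
play_rows --pt "0.008 0 0 0 0" --pt "0 0 0 0 0"

```text
clock: 14.9
tcp_pos: [0.6278, 0.0325, 0.0141]
ee_rot: [[0.994, 0.114, -0.001], [0.114, -0.994, 0.0], [-0.001, -0.0, -1.0]]
ft_force: [0.2, -0.2, 0.3]
opening: 0.0006
```

Request:
play_rows --pt "0.008 0 0 0 0" --pt "0 0 0 0 0"

```text
clock: 15.1
tcp_pos: [0.6279, 0.0325, 0.0141]
ee_rot: [[0.993, 0.114, -0.003], [0.114, -0.993, -0.0], [-0.003, -0.0, -1.0]]
ft_force: [-5.4, -0.7, 4.4]
opening: 0.0004
```

Contact came at the same place (0.628), so the rack was already flush. I back off straight, rise and check.

Request:
play_rows --pt "-0.05 0 0 0 0" --pt "-0.15 0 0 0 0" --pt "-0.3 0 0 0 0" --pt "-0.3 0 0 0 0" --pt "-0.2 0 -0.25 0 0" --pt "-0.25 0 -0.3 0 0" --pt "-0.25 0 -0.3 0 0" --pt "0 0 -0.3 0 0" --pt "0 0 0 0 0"

```text
clock: 16.0
tcp_pos: [0.4534, 0.0113, 0.1575]
ee_rot: [[0.993, 0.113, 0.012], [0.113, -0.994, -0.003], [0.011, 0.004, -1.0]]
ft_force: [-0.1, 0.2, 0.2]
opening: 0.0006
```

```bash
python3 - <<'E'
from h import *
t=get_image('top');k=np.array([-.1146,.7092]);print(env.read_state()['tcp_pos'],env.read_state()['ft_force'])
o=outline_of(t,'rack')[0]['mask'];v,f=fit([t],[o],[.67,.037,.11],(.067,.226,.028))
print(o.sum(),v,'yaw',np.degrees(v[2]),f,'gap mm',1000*((k[1]+k[0]*v[1]-v[0])/1.00655-.0335))
for n in["rack","tip_box","black_rack","wash_bottle","reagent","timer","pipette"]:
    print(n,[(round(d['p'],2),np.round(d['location'],3)) for d in landmark_of(t,n)[:1]])
u,w=proj(t,[v[0],v[1],.03])[0].astype(int)
cv2.imwrite('pics/t5.png',cv2.resize(t['image'][w-50:w+50,u-70:u+70],None,fx=5,fy=5,interpolation=cv2.INTER_CUBIC))
E
```

```text
[0.45220516 0.01161967 0.15497802] [ 0.39074083 -0.14688475 -0.29409108]
2594 [0.6694454  0.0340403  0.10080394] yaw 5.775640417751967 0.03217530651427881 gap mm 2.1202723765104263
rack [(0.96, array([0.67 , 0.034, 0.   ]))]
tip_box [(0.88, array([0.607, 0.328, 0.   ]))]
black_rack [(0.65, array([ 0.666, -0.423, -0.   ]))]
wash_bottle [(0.81, array([ 0.425,  0.3  , -0.002]))]
reagent [(0.68, array([ 0.449, -0.315,  0.002]))]
timer []
pipette [(0.79, array([ 0.392, -0.436, -0.001]))]
```

View pics/t5.png

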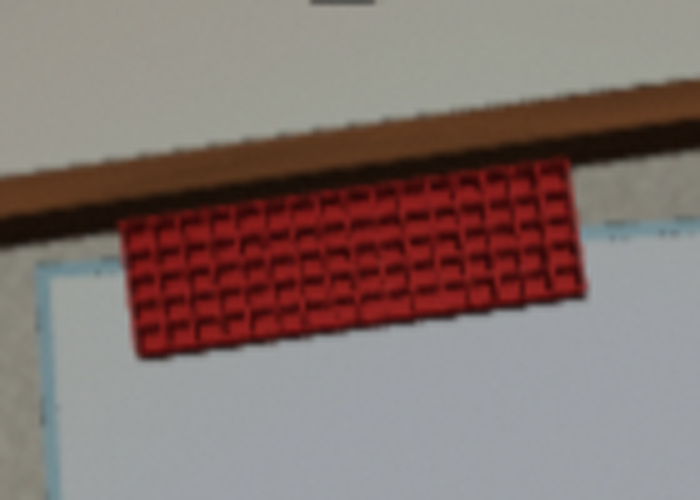

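The rack's long side lies against the dark front of the board along its whole length (crop from 120,225 to 570,160), holes up. I check the timer from the other camera, then hand in.

```bash
python3 - <<'E'
from h import *
s=get_image('scene');d=landmark_of(s,'timer');print([(x['p'],x['location']) for x in d[:1]])
print(env.read_state()['clock'],env.close_job())
E
```

```text
[(0.64, [0.3332, 0.2716, -0.001])]
the job is handed in; nothing more can be done
16.55 None
```

The red rack is lying flat with its holes up, its long side against the wooden front of the shelf. I handed the job in at 16.6 s.

- **How:** I pushed the rack's top towards the robot from the shelf side and it fell onto its underside. I then pushed it back with the open fingers turned to the shelf's angle (about 6.5°). It met the board at about 11 N. A second gentle press in the middle with closed fingers met it at the same place, at about 5 N. The fingers then backed away, and nothing was lifted.
- **Last checks:** The top picture shows the rack against the board along its full length, and the fingers were clear of it. The bottles, tip box, black rack, pipette and timer were all found within about 5 mm of where they started, which is about the networks' accuracy. The top camera missed the timer; the scene camera found it in place.
- **Checks that disagreed:** The final fit from the top camera gave a 2 mm gap and an angle 0.8° off the shelf's. I put this down to calibration error, because both presses stopped firmly at the same position. An earlier scene-camera fit gave about 9°. I ignored it because its outline fit poorly, probably because the shelf hid part of the rack.

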